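# Re-zero the taper gauge with the master rule

## Robot

A 6-joint arm with a two-finger parallel gripper is mounted at the origin on the work surface. World frame = base frame: x ahead of the robot, y to its left, z up, the work surface at z = 0. Lengths are in m, angles in rad, forces in N, time in s.
With the tool pointing down it reaches from about 0.425 to 0.95 m from the base axis. Payload 14.7 kg.
Tool frame: the origin (TCP) lies at the very end of the fingers, on their centre line; the grasp point (between the pads) lies 19 mm behind it (manip.grip_point_offset is the distance from the TCP to the grasp point, in m); z points along the fingers, y is the line along which they close (so a half turn about z gives the same grasp; the last joint's range is limited). The gripper opens to 85 mm and grips with 20 to 120 N. Pads are 22 mm wide; open, the fingers measure 114 mm over their backs; the gripper's body (76 mm by 85 mm) begins 54 mm behind the grasp point. The pads swing forward as they close: fully open they stand 13 mm farther back than shut.
Start: joints at [1.152, 0.48, 1.596, -0, 1.065, -0.047], TCP at [0.236, 0.606, 0.231] pointing down, gripper open.
Joint ranges: [-2.75, 2.75], [-0.82, 2.05], [0.23, 2.67], [-1.56, 4.7], [0.09, 2.69], [-2.92, 2.92]. Speed limits (rad/s): [1.89, 1.89, 2.39, 3.01, 3.01, 3.01].

## Interface

Orientations are given as a unit quaternion [w, x, y, z].
In Python, from cell import manip gives the robot as it stands. The module is installed in compiled form; this text tells all that it offers.
- The arm moves only by the tool apply_moves, never from a script. Its argument "moves" is a list of rows, each a list of 7 numbers: the shift along the tool's x, y, z normalised to -1 to 1, where 1 is 0.1 m, then the turn, a rotation vector about the tool's x, y, z normalised to -1 to 1, where 1 is 360 degrees, then the opening, from -1 (shut) to 1 (fully open), so that 0 is half open. A call has 1 to 10 rows; each row is the pose to reach, as a shift and turn from the pose commanded when the call began, along the tool's axes at that moment, turning the shorter way round; what a row does not reach only later rows make up. A row lasts 1/10 s, in which the tool goes at most 50 mm and 8.59 degrees, less where a joint would pass 70% of its speed; a pose out of reach is approached as far as the arm can. A call with a number of a shift or a turn outside -1 to 1 is refused whole. A call with a gripper value outside its range is refused whole. The fingers move at their own pace and stop on an object; "squeeze" is the grip in N (left out, the last holds). Time passes only in rows, so rows that repeat a pose let the fingers close. It gives the time, the measured TCP pose, the force, the opening and the grip force at its end, in the units of the state.
- manip.state(): the state, without advancing time (a new reading comes with each control period).
- manip.camera(name): name is "side" or "top" or "wrist"; returns a dict with "pixels" (400x640x3 uint8, red, green, blue), "range_z" (400x640 float32, m along the optical axis (not along the pixel's ray), 0 where there is no reading), "intrinsics" (3x3 intrinsics, pixels), "world_from_camera" (4x4, takes a point from camera to world coordinates). Camera axes: x right, y up, looking along -z (the intrinsics and any distortion apply to the point x, -y, -z); pixel columns grow to the right and rows downward; lengths in m; the calibration is good to about 2 mm. A picture is of the moment at which its call begins.
- manip.job_done(): hands the job in; it is judged then, once.
Trained networks look in a picture, given as the dict that the camera call returned (one of the last four; its "shot" number tells which), for a name from the list of things; names that differ only in an ending like _2 or _b are one class to them, and where a whole thing is asked for, a point or a joint stands for the part that bears it (a point fixed in the world has none). Each returns a list of dicts, best first, with "confidence" (0 to 1); they miss things now and then, are a little off and sometimes report something else, mostly with a low value. They report only what shows in the picture. A call takes as long as a camera call. They do not tell look-alikes from the thing itself.
- manip.look_for(label, picture): "rect" ([left, top, right, bottom] in pixels, round what is visible of it).
- manip.outline_of(label, picture): "region" (400x640 bool, what is visible of it) and "rect" ([left, top, right, bottom] in pixels, round what is visible of it).
The state is a dict: "time": time; "q": joint angles; "qvel": joint speeds; "effort": joint torques, N m; "ee_pos": TCP position; "tool_rot": TCP orientation; "ft_force": force on the tool from outside, world axes, zero at the start; "torque": the same for the moment, N m; "finger_gap": finger opening in m; "finger_force": force on a finger pad.
Only numpy, scipy, OpenCV 4.12 (cv2) and the standard library are available. Lean on these libraries where they do the work, as an engineer would, in place of code of your own. Each camera call takes 0.05 s, during which the arm holds its last target. There are 200 camera calls.

## Task

The tapered fence of the gauge was clamped back on after washing, so find its new zero: take the brass master rule, lay it on the gauge bed and slide it nose first along the straight fence into the tapered slot until it wedges, flat on the bed and flush along the straight fence, pushing with no more than about 25 N. Let go of it, then slide the red rider up until its tongue gently touches the nose of the wedged rule (under 20 N, without pushing the rule back out), and let go so that both stay there. Leave everything else on the worktop alone.

Things in the scene. Friction and masses are not known exactly. Their poses are not given: they have to be found in the camera images.
- gauge: Taper gauge, fixed: blue bed 360 x 105 mm, its top 8 mm above the worktop, with two low steel fences 12 mm high on it. Origin at worktop level, at the slot's mouth, in the plane of the straight fence's inner face. x: direction in which stock is pushed in; y: from the straight to the tapered fence; z up. Bed: x -110 to 250, y -35 to 70 mm. Straight fence: x -110 to 115, y -16 to 0 mm
- slot_mouth (a point): The gauge's origin raised to the bed's top; same axes. From here the 14 mm wide rigid tapered fence (unreported) runs to x = 120 mm, nearing the straight one by 21 mm per 100 mm. The gap at the mouth is 34 to 40 mm, unknown each time: a 22 mm rule wedges with its nose between about x = 55 and 90 mm
- master_center (a point): Centre of the master rule: a loose brass bar 160 x 22 x 30 mm (0.27 kg), lying on its 22 mm wide face, with a green band round its tail. x points along it from the banded tail to the plain nose, z up. Its long sides are flat; the nose is square
- nose (a point): Middle of the master rule's nose face, 10 mm above its underside, 80 mm ahead of its centre; same axes
- corner (a point): The nose corner on the rule's +y side (the one that meets the tapered fence), 10 mm above its underside; same axes
- rider_tip (a point): Tip of the red rider's tongue (7 mm wide, 9 mm high), 6 mm from the straight fence and 13.5 mm above the worktop. The tongue lies in the slot and faces the incoming rule. Axes as the gauge's
- rider_knob (a point): Place to grip the red rider: an upright 20 x 20 mm block from 19 to 53 mm above the worktop, 75 mm behind the tongue's tip (towards the gauge's +x). This point is 38 mm above the worktop on the block's axis. The low track beside it is under 20 mm high
- rider (a joint): How far the rider has been slid towards the slot's mouth (m), along the gauge's -x: 0 with the tongue's tip at gauge x = 130 mm, at most 0.10. Stays where it is left; sliding it takes about 2 N
- spare: A second, dark steel rule 160 x 26 x 30 mm with a black band, loose; to be left alone. Origin: centre of its underside
- bowl: Green mixing bowl, 140 mm wide and 60 mm high, loose; leave alone
- cup: White cup, 76 mm wide and 80 mm high, loose; leave alone
- jar: Glass jar, 70 mm wide and 100 mm high, loose; leave alone
- scraper: Scraper lying flat, loose; leave alone
- brush: Brush lying flat, loose; leave alone
- syrup: Bottle, 60 mm wide and 160 mm high, loose; leave alone
There are look-alikes about, which are no part of the job. Of the things like the part that bears master_center, leave any that is blue; of the rest the larger one is meant.

How it is judged:
By the outcome, as a careful person would: the job done as asked, in the order asked, and still so for the second after the job is handed in, with the robot touching nothing.
It also fails if it takes over 72 s, if anything falls off the work surface, if the arm or the gripper's body presses on something with over 40 N, if the wrist force passes 120 N, or if a joint passes its speed limit or range.

## Working session

There is one attempt and no reset: what is moved stays moved. The work goes in short steps, Python scripts to look and compute and a tool call to move; the robot and the scene stay as the last step left them, time stands still between calls to the robot, and variables do not carry over. Pictures are saved under pics/ and viewed, at most 10 in all, crops included, and the job is handed in when it is done.

Besides the shell and the picture viewer there is one more tool, called as name([rows], argument=value, ...), one row to a line, values as JSON. apply_moves: Moves the arm, as the interface text tells. Its arguments: {"type":"object","properties":{"moves":{"type":"array","items":{"type":"array","items":{"type":"number","minimum":-1,"maximum":1}}},"squeeze":{"type":"number"}},"required":["moves"]}

```bash
mkdir -p pics; cat > h.py <<'E'
import numpy as np, cv2
from cell import manip
from scipy.spatial.transform import Rotation as R
def cloud(c):
    K=np.array(c["intrinsics"]);T=np.array(c["world_from_camera"]);d=c["range_z"]
    v,u=np.mgrid[:400,:640]
    P=np.stack([(u-K[0,2])/K[0,0]*d,-(v-K[1,2])/K[1,1]*d,-d],-1)
    return P@T[:3,:3].T+T[:3,3]
def save(c,n,crop=None,s=1):
    im=c["pixels"][:,:,::-1]
    if crop: l,t,r,b=crop; im=im[t:b,l:r]
    cv2.imwrite("pics/"+n,cv2.resize(im,None,fx=s,fy=s,interpolation=cv2.INTER_CUBIC))
E
python3 - <<'E'
from h import *
c=manip.camera("top"); save(c,"top.png",None,1.25)
s=manip.camera("side"); save(s,"side.png",None,1.25)
np.savez("top.npz",P=cloud(c),im=c["pixels"])
P=cloud(c)
for l in ["master_center","spare","gauge","rider_knob","rider"]:
    for o in manip.outline_of(l,c)[:4]:
        p=P[o["region"]]; print(l,round(o["confidence"],2),o["rect"],np.median(p,0).round(3),np.percentile(p[:,2],95).round(3))
st=manip.state();print(st["time"],st["ee_pos"],st["tool_rot"],st["finger_gap"])
print(c["intrinsics"],c["world_from_camera"])
E
```

```text
master_center 0.91 [367.4, 94.8, 393.0, 151.8] [ 0.812 -0.197  0.03 ] 0.034
master_center 0.81 [229.6, 159.0, 288.9, 170.4] [0.689 0.152 0.029] 0.034
master_center 0.69 [192.8, 125.6, 229.9, 135.2] [0.799 0.292 0.019] 0.025
spare 0.64 [333.5, 166.5, 390.3, 182.9] [ 0.667 -0.135  0.029] 0.034
gauge 0.64 [249.5, 223.5, 386.0, 274.0] [ 0.453 -0.014  0.008] 0.022
rider_knob 0.61 [272.9, 245.4, 300.1, 256.0] [0.45  0.087 0.021] 0.056
rider 0.66 [270.6, 247.1, 299.0, 254.8] [0.451 0.087 0.021] 0.056
0.35 [0.23608363 0.60553516 0.23113987] [-3.14638350e-05  1.84820838e-01  9.82772223e-01 -1.24256517e-04] 0.08534889225716377
[[476.40985726   0.         318.42573176]
 [  0.         476.40985726 208.79513486]
 [  0.           0.           1.        ]] [[ 0.01131104  0.98032954 -0.19704328  0.30499851]
 [-0.99992773  0.01189203  0.00176552 -0.01686241]
 [ 0.00407404  0.19700907  0.9803932   1.3155934 ]
 [ 0.          0.          0.          1.        ]]
```

View pics/top.png

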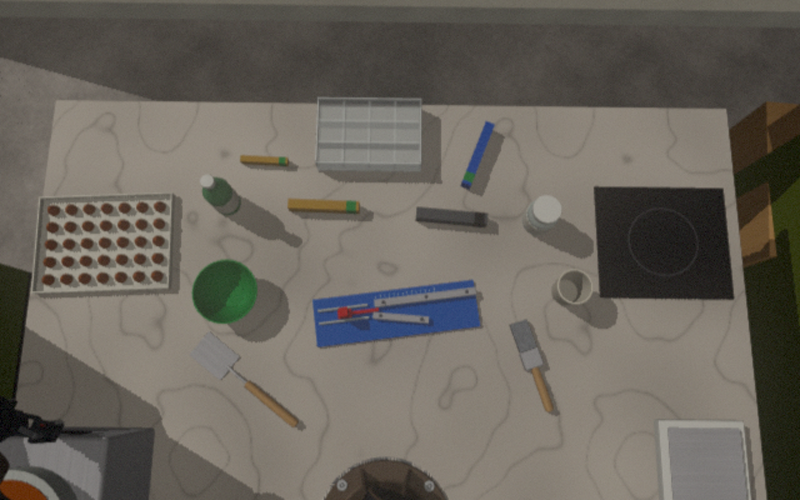

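View pics/side.png

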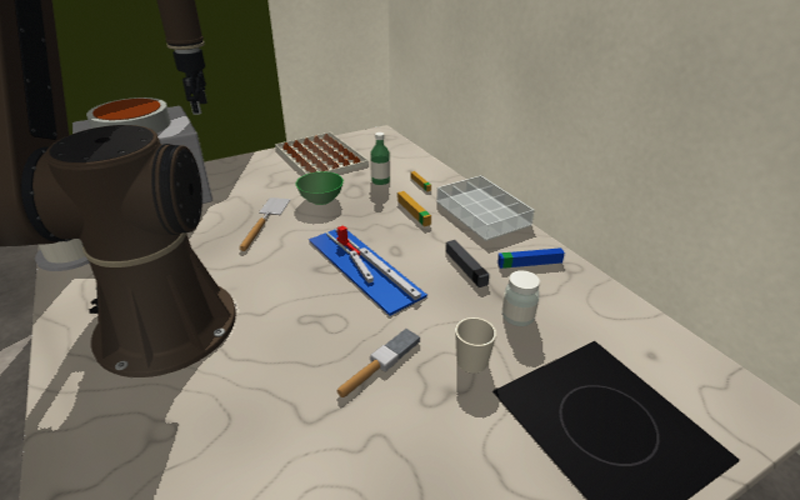

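Candidates in top.png (800 px wide): large brass bar with a green band (323,206), small brass bar (264,160), blue bar (478,155) and dark spare rule (452,217). I choose the large brass bar at (323,206). Its band is on the right and its nose on the left, towards +y. The gauge mouth is also on the right, at about (430,310), and the rider is on the left.

```bash
cat >> h.py <<'E'
def plan(xyz,ang,st=None):
    """target TCP xyz, tool-y world heading ang (deg), pointing down"""
    st=st or manip.state(); q=st["tool_rot"]; R0=R.from_quat([q[1],q[2],q[3],q[0]])
    a=np.radians(ang); y=np.array([np.cos(a),np.sin(a),0]); z=np.array([0,0,-1.]); x=np.cross(y,z)
    R1=R.from_matrix(np.stack([x,y,z],1))
    sh=R0.inv().apply(np.array(xyz)-st["ee_pos"])/0.1; rv=(R0.inv()*R1).as_rotvec()/(2*np.pi)
    print("shift",sh.round(3),"turn",rv.round(4)); return sh,rv
E
python3 - <<'E'
from h import *
d=np.load("top.npz");P=d["P"];im=d["im"]
cv2.imwrite("pics/crop.png",cv2.resize(im[115:285,185:400,::-1],None,fx=3.5,fy=3.5,interpolation=cv2.INTER_CUBIC))
hsv=cv2.cvtColor(im,cv2.COLOR_RGB2HSV)
m=np.zeros(im.shape[:2],bool);m[152:176,222:295]=1;m&=P[...,2]>.022
r=cv2.minAreaRect((P[m][:,:2]*1000).astype(np.float32));print("master",r,m.sum())
m=np.zeros(im.shape[:2],bool);m[218:282,245:392]=1
b=m&(hsv[...,0]>100)&(hsv[...,0]<130)&(hsv[...,1]>130)&(P[...,2]<.014)
r=cv2.minAreaRect((P[b][:,:2]*1000).astype(np.float32));print("bed",r,cv2.boxPoints(r))
plan([.689,.152,.25],3)
E
```

```text
master ((539.5400390625, 51.078826904296875), (467.02081298828125, 142.80934143066406), 33.15807342529297) 488
bed ((452.2378234863281, -15.873397827148438), (102.17202758789062, 356.9087829589844), 7.843698978424072) [[ 377.27588  153.9396 ]
 [ 425.98364 -199.62994]
 [ 527.19977 -185.6864 ]
 [ 478.492    167.88315]]
shift [-5.867 -2.58  -0.188] turn [-0.      0.      0.1825]
```

View pics/crop.png

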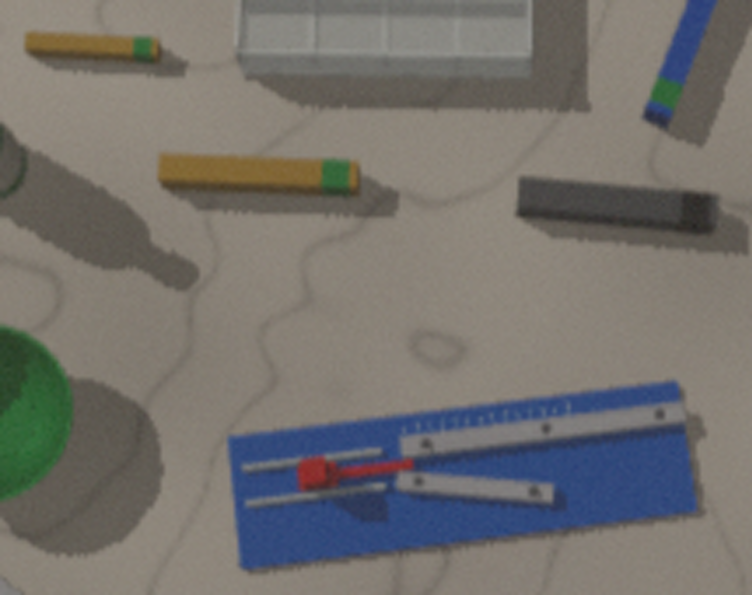

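The choice is confirmed: the large brass bar at crop (258,174), with its green band on the right. Moving above it now.

apply_moves([
  [-0.5,-0.2,0,0,0,0.1825,1],
  [-1,-0.44,0,0,0,0.1825,1],
  [-1,-0.44,0,0,0,0.1825,1],
  [-1,-0.44,0,0,0,0.1825,1],
  [-1,-0.44,0,0,0,0.1825,1],
  [-1,-0.44,0,0,0,0.1825,1],
  [-1,-0.44,0,0,0,0.1825,1],
  [-1,-0.44,0,0,0,0.1825,1],
  [-1,-0.44,0,0,0,0.1825,1],
])

```text
time: 1.25
ee_pos: [0.3133, 0.5282, 0.2313]
tool_rot: [0.0, 0.689, 0.725, -0.0]
ft_force: [-1.0, 0.6, 0.3]
finger_gap: 0.0855
finger_force: 0.0
```

apply_moves([
  [-0.94,0.94,0,0,0,0,1],
  [-0.94,0.94,0,0,0,0,1],
  [-0.94,0.94,0,0,0,0,1],
])

```text
time: 1.55
ee_pos: [0.4137, 0.4375, 0.2313]
tool_rot: [0.0, 0.687, 0.727, 0.0]
ft_force: [-0.4, -0.1, -0.4]
finger_gap: 0.0854
finger_force: 0.0
```

apply_moves([
  [-0.94,0.94,0,0,0,0,1],
  [-0.94,0.94,0,0,0,0,1],
  [-0.94,0.94,0,0,0,0,1],
])

```text
time: 1.85
ee_pos: [0.513, 0.3481, 0.2314]
tool_rot: [0.0, 0.687, 0.726, 0.0]
ft_force: [-0.0, 0.6, 0.3]
finger_gap: 0.0854
finger_force: 0.0
```

apply_moves([
  [-0.94,0.94,0,0,0,0,1],
  [-0.94,0.94,0,0,0,0,1],
  [-0.94,0.94,0,0,0,0,1],
  [-0.94,0.94,0,0,0,0,1],
])

```text
time: 2.25
ee_pos: [0.6127, 0.2581, 0.2311]
tool_rot: [0.001, 0.688, 0.725, 0.0]
ft_force: [-0.9, -0.4, 0.3]
finger_gap: 0.0849
finger_force: 0.0
```

```bash
python3 - <<'E'
from h import *
st=manip.state();print(st["time"],st["ee_pos"],st["q"])
c=manip.camera("wrist"); save(c,"w1.png",None,1.2); P=cloud(c); np.savez("w1.npz",P=P,im=c["pixels"])
print(c["world_from_camera"])
for o in manip.outline_of("master_center",c)[:3]:
    print(o["confidence"],o["rect"])
    m=o["region"]&(P[...,2]>.024)&(P[...,2]<.036); p=P[m]
    print(cv2.minAreaRect((p[:,:2]*1000).astype(np.float32)),np.median(p,0))
plan([.689,.152,.25],3)
E
```

```text
2.25 [0.61274152 0.25812127 0.23108679] [ 3.53595642e-01  5.01001844e-01  1.56045519e+00 -9.87885130e-04
  1.07924481e+00  3.01714653e-01]
[[ 0.99864593 -0.04985825 -0.01484764  0.60878917]
 [ 0.05201102  0.96279023  0.26519773  0.32412474]
 [ 0.00107286 -0.26561087  0.96407972  0.37466314]
 [ 0.          0.          0.          1.        ]]
0.89 [362.6, 195.0, 390.4, 307.8]
((689.1500854492188, 148.43582153320312), (160.60195922851562, 22.890764236450195), 88.2896499633789) [0.68827301 0.15598806 0.03094566]
0.73 [451.8, 107.4, 488.6, 197.1]
((800.2891845703125, 316.45458984375), (32.303890228271484, 0.0), -95.86280822753906) [0.80028914 0.31645461 0.02402062]
shift [-1.128  0.732 -0.19 ] turn [-0.0001 -0.      0.0001]
```

View pics/w1.png

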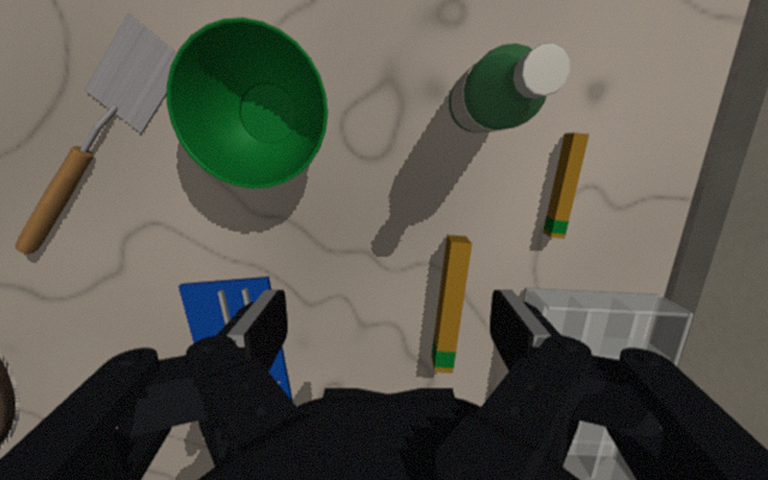

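Wrist view: the master is at about (452,305), nose up at (458,240) and band down at (445,360). The tray edge is at right, about (600,300). I'll approach with a narrower opening.

apply_moves([
  [-0.5,0.35,0,0,0,0.013,0.2],
  [-1,0.7,0.2,0,0,0.013,0.2],
  [-1,0.7,0.2,0,0,0.013,0.2],
  [-1,0.7,0.2,0,0,0.013,0.2],
])

```text
time: 2.75
ee_pos: [0.6853, 0.1635, 0.21]
tool_rot: [-0.0, 0.717, 0.697, -0.001]
ft_force: [-0.2, 0.5, -0.1]
finger_gap: 0.0512
finger_force: 0.0
```

```bash
python3 - <<'E'
from h import *
st=manip.state();print(st["time"],st["ee_pos"],st["finger_gap"])
plan([.6892,.1484,.017],-1.7)
P=np.load("w1.npz")["P"]
m=(P[...,0]>.72)&(P[...,0]<.85)&(P[...,1]>.08)&(P[...,1]<.22)&(P[...,2]>.01)
print("tray",P[m].min(0),np.percentile(P[m],95,axis=0))
E
```

```text
2.75 [0.68525871 0.16345721 0.20997467] 0.051245355548509466
shift [-0.148  0.046  1.93 ] turn [-0.0002  0.0001  0.0001]
tray [0.77858708 0.11023506 0.01001256] [0.84446529 0.16948401 0.05107794]
```

apply_moves([
  [-0.15,0.046,0.5,0,0,0,0.2],
  [-0.15,0.046,1,0,0,0,0.2],
  [-0.15,0.046,1,0,0,0,0.2],
])

```text
time: 3.05
ee_pos: [0.684, 0.1506, 0.1056]
tool_rot: [-0.003, 0.717, 0.697, -0.004]
ft_force: [-1.2, -0.1, -0.1]
finger_gap: 0.0515
finger_force: 0.0
```

apply_moves([
  [0,0,0.4,0,0,0,0.2],
  [0,0,0.7,0,0,0,0.2],
  [0,0,0.93,0,0,0,0.2],
  [0,0,0.93,0,0,0,0.2],
])

```text
time: 3.45
ee_pos: [0.6873, 0.1513, 0.0175]
tool_rot: [-0.001, 0.717, 0.697, -0.001]
ft_force: [0.0, -0.2, 1.1]
finger_gap: 0.0515
finger_force: 0.0
```

apply_moves([
  [0,0,0,0,0,0,-1],
  [0,0,0,0,0,0,-1],
  [0,0,0,0,0,0,-1],
  [0,0,0,0,0,0,-1],
  [0,0,0,0,0,0,-1],
  [0,0,0,0,0,0,-1],
], squeeze=40)

```text
time: 4.05
ee_pos: [0.6903, 0.1509, 0.0211]
tool_rot: [0.001, 0.717, 0.697, 0.001]
ft_force: [-1.8, 3.0, 6.9]
finger_gap: 0.0209
finger_force: 39.1
```

apply_moves([
  [0,0,-0.4,0,0,0,-1],
  [0,0,-1,0,0,0,-1],
  [0,0,-1,0,0,0,-1],
  [0,0,-1,0,0,0,-1],
])

```text
time: 4.45
ee_pos: [0.6907, 0.1505, 0.1221]
tool_rot: [0.002, 0.717, 0.697, 0.002]
ft_force: [-0.6, 0.4, -3.4]
finger_gap: 0.0205
finger_force: 40.9
```

apply_moves([
  [-0.5,-0.35,-0.4,0,0,-0.0264,-1],
  [-1,-0.7,-0.8,0,0,-0.0264,-1],
  [-1,-0.7,-0.8,0,0,-0.0264,-1],
  [-1,-0.7,-0.8,0,0,-0.0264,-1],
])

```text
time: 4.85
ee_pos: [0.6141, 0.0491, 0.2003]
tool_rot: [0.0, 0.658, 0.753, -0.0]
ft_force: [-0.3, -0.2, -3.1]
finger_gap: 0.0205
finger_force: 41.1
```

apply_moves([
  [-0.5,-0.35,0,0,0,0,-1],
  [-1,-0.7,0,0,0,0,-1],
  [-1,-0.7,0,0,0,0,-1],
  [-1,-0.7,0,0,0,0,-1],
])

```text
time: 5.25
ee_pos: [0.5582, -0.0585, 0.1971]
tool_rot: [-0.001, 0.658, 0.753, -0.001]
ft_force: [-0.2, 0.1, -2.8]
finger_gap: 0.0207
finger_force: 41.0
```

```bash
python3 - <<'E'
from h import *
st=manip.state();print(st["time"],st["ee_pos"],st["finger_gap"],st["ft_force"])
plan([.4743,-.144,.18],7.8)
c=manip.camera("wrist"); save(c,"w2.png",None,1.2); P=cloud(c); np.savez("w2.npz",P=P,im=c["pixels"],T=c["world_from_camera"],K=c["intrinsics"])
E
```

```text
5.25 [ 0.55819608 -0.05851432  0.19709172] 0.020745019961107922 [-0.15781194  0.14319805 -2.79311675]
shift [-0.735 -0.945  0.173] turn [-0.0004 -0.0001 -0.0003]
```

View pics/w2.png

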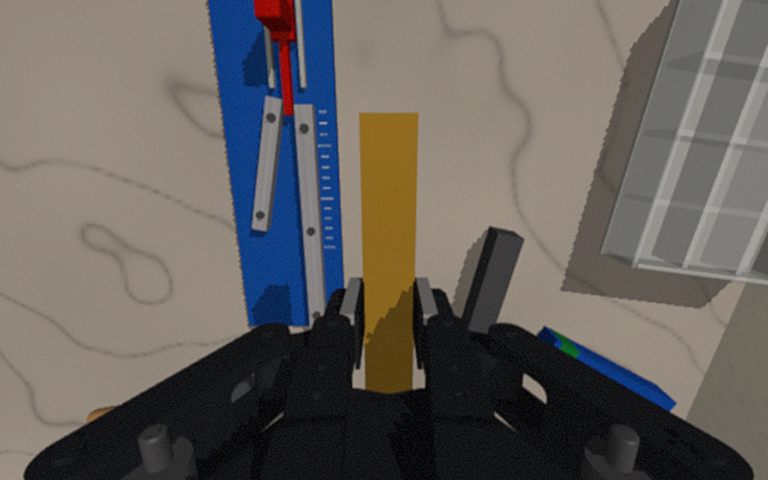

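Wrist view: the slot lies between the tapered fence, (262,230) to (274,98), and the straight fence, (303,105) to (316,325). The tongue tip is at about (289,115), and the rule is held straight with its nose at (389,113).

```bash
python3 - <<'E'
from h import *
d=np.load("w2.npz");P=d["P"];im=d["im"]
hsv=cv2.cvtColor(im,cv2.COLOR_RGB2HSV);H,S,V=[hsv[...,i] for i in range(3)]
def rect(m,n):
    m=cv2.morphologyEx(m.astype(np.uint8),cv2.MORPH_OPEN,np.ones((3,3)))
    k,l,s,_=cv2.connectedComponentsWithStats(m)
    for i in range(1,k):
        if s[i,4]<150: continue
        p=P[l==i]; r=cv2.minAreaRect((p[:,:2]*1000).astype(np.float32))
        print(n,s[i],np.round(r[0],1),np.round(r[1],1),round(r[2],2),"z",np.median(p[:,2]).round(4)); print(cv2.boxPoints(r).round(1).tolist())
box=np.zeros(H.shape,bool);box[:280,170:300]=1
rect(box&(S<70)&(P[...,2]>.014)&(P[...,2]<.027),"fence")
rect(box&(H>100)&(H<130)&(S>130)&(P[...,2]<.014),"bed")
rect(box&((H<8)|(H>172))&(S>150),"red")
b2=np.zeros(H.shape,bool);b2[60:330,295:352]=1
rect(b2&(H>10)&(H<30)&(S>130)&(P[...,2]>.15),"rule")
E
```

```text
fence [ 210   80   26  112 1627] [438.7 -28.2] [122.   15.2] 85.92 z 0.0209
[[426.79998779296875, -88.5], [442.0, -89.5999984741211], [450.6000061035156, 32.099998474121094], [435.5, 33.20000076293945]]
fence [ 245   87   26  183 2683] [483.9 -76.6] [ 16.7 215.3] 8.01 z 0.021
[[460.70001220703125, 28.799999237060547], [490.6000061035156, -184.39999389648438], [507.20001220703125, -182.10000610351562], [477.20001220703125, 31.100000381469727]]
bed [  174     0    83   271 11885] [433.9 -44.6] [ 66.3 308.6] 7.91 z 0.009
[[379.79998779296875, 103.5999984741211], [422.29998779296875, -202.0], [488.0, -192.89999389648438], [445.5, 112.80000305175781]]
bed [ 242    0   44  246 4695] [484.1 -20.1] [ 37.7 272.4] 7.91 z 0.009
[[446.70001220703125, 112.19999694824219], [484.20001220703125, -157.60000610351562], [521.5999755859375, -152.39999389648438], [484.1000061035156, 117.4000015258789]]
red [ 212    0   35   96 1411] [478.7  37.8] [ 61.6 141.5] 42.81 z 0.0211
[[408.0, 68.80000305175781], [504.1000061035156, -35.0], [549.2999877929688, 6.900000095367432], [453.20001220703125, 110.69999694824219]]
rule [  300    94    48   234 10167] [555.7 -43.2] [ 22.  123.4] 7.77 z 0.2071
[[536.5, 16.399999618530273], [553.2000122070312, -105.80000305175781], [574.9000244140625, -102.80000305175781], [558.2000122070312, 19.399999618530273]]
```

```bash
cat >> h.py <<'E'
G0=np.array([.4765,-.0851]);UX=np.array([-.1383,.9904]);UY=np.array([-.9904,-.1383])
def g(x,y): return G0+x*UX+y*UY
def tog(p): d=np.array(p)[:2]-G0; return (1000*d@UX).round(2),(1000*d@UY).round(2)
E
python3 - <<'E'
from h import *
plan([*g(-.062,.014),.06],7.95)
E
```

```text
shift [-0.786 -0.992  1.374] turn [-0.0003 -0.0001 -0.0007]
```

apply_moves([
  [-0.4,-0.5,0.2,0,0,-0.0007,-1],
  [-0.786,-0.992,0.5,0,0,-0.0007,-1],
  [-0.786,-0.992,0.9,0,0,-0.0007,-1],
  [-0.786,-0.992,0.9,0,0,-0.0007,-1],
  [-0.786,-0.992,0.9,0,0,-0.0007,-1],
])

```text
time: 5.8
ee_pos: [0.471, -0.1472, 0.106]
tool_rot: [-0.002, 0.656, 0.755, -0.001]
ft_force: [-0.1, -0.8, -1.5]
finger_gap: 0.0209
finger_force: 41.1
```

```bash
python3 - <<'E'
from h import *
st=manip.state();print(st["time"],st["ee_pos"],tog(st["ee_pos"]),st["ft_force"])
plan([*g(-.062,.014),.030],7.95)
E
```

```text
5.8 [ 0.47096544 -0.14723207  0.10601889] (np.float64(-60.77), np.float64(14.07)) [-0.11260386 -0.75387883 -1.49783322]
shift [-0.014  0.004  0.76 ] turn [-0.0006 -0.0004  0.0002]
```

apply_moves([
  [0,0,0.3,0,0,0,-1],
  [0,0,0.6,0,0,0,-1],
  [0,0,0.72,0,0,0,-1],
  [0,0,0.72,0,0,0,-1],
  [0,0,0.74,0,0,0,-1],
  [0,0,0.74,0,0,0,-1],
])

```text
time: 6.4
ee_pos: [0.4737, -0.1478, 0.0353]
tool_rot: [0.001, 0.655, 0.755, 0.0]
ft_force: [0.3, 0.1, -2.3]
finger_gap: 0.0208
finger_force: 41.1
```

apply_moves([
  [0,0,0.02,0,0,0,-1],
  [0,0,0.03,0,0,0,-1],
  [0,0,0.04,0,0,0,-1],
  [0,0,0.04,0,0,0,-1],
])

```text
time: 6.8
ee_pos: [0.4727, -0.1478, 0.0303]
tool_rot: [0.0, 0.656, 0.755, 0.0]
ft_force: [0.4, -0.6, -3.5]
finger_gap: 0.0203
finger_force: 41.1
```

apply_moves([
  [0,0,0.01,0,0,0,-1],
  [0,0,0.015,0,0,0,-1],
  [0,0,0.015,0,0,0,-1],
])

```text
time: 7.1
ee_pos: [0.4727, -0.1479, 0.0291]
tool_rot: [0.0, 0.656, 0.755, 0.0]
ft_force: [-1.7, 0.1, 7.0]
finger_gap: 0.0205
finger_force: 42.3
```

apply_moves([
  [0,0,0.005,0,0,0,-1],
  [0,0,0.01,0,0,0,-1],
  [0,0,0.01,0,0,0,-1],
])

```text
time: 7.4
ee_pos: [0.4727, -0.1479, 0.0289]
tool_rot: [0.0, 0.656, 0.755, 0.0]
ft_force: [-7.7, 1.9, 31.1]
finger_gap: 0.0206
finger_force: 45.1
```

apply_moves([
  [0,0,-0.01,0,0,0,-1],
  [0,0,-0.01,0,0,0,-1],
  [0,0,-0.01,0,0,0,-0.3],
  [0,0,-0.01,0,0,0,-0.3],
  [0,0,-0.01,0,0,0,-0.3],
  [0,0,-0.01,0,0,0,-1],
  [0,0,-0.01,0,0,0,-1],
  [0,0,-0.01,0,0,0,-1],
  [0,0,-0.01,0,0,0,-1],
], squeeze=20)

```text
time: 8.3
ee_pos: [0.4726, -0.1478, 0.0288]
tool_rot: [-0.0, 0.656, 0.755, -0.0]
ft_force: [-0.2, -0.3, 0.9]
finger_gap: 0.0212
finger_force: 22.3
```

apply_moves([
  [0,0.01,0,0,0,0,-1],
  [0,0.015,0,0,0,0,-1],
  [0,0.02,0,0,0,0,-1],
  [0,0.02,0,0,0,0,-1],
])

```text
time: 8.7
ee_pos: [0.4743, -0.1474, 0.0288]
tool_rot: [-0.0, 0.656, 0.755, -0.0]
ft_force: [-4.5, -0.5, 4.9]
finger_gap: 0.0213
finger_force: 22.7
```

```bash
python3 - <<'E'
from h import *
st=manip.state();print(st["time"],st["ee_pos"],tog(st["ee_pos"]),st["ft_force"],st["finger_gap"],st["finger_force"])
plan([*g(-.062,.011),.029],7.95)
E
```

```text
8.7 [ 0.47433385 -0.14737345  0.02876183] (np.float64(-61.38), np.float64(10.76)) [-4.46176039 -0.50088911  4.86255418] 0.021329518791477788 22.72068500518799
shift [-0.006 -0.002 -0.002] turn [-0.0001 -0.0001  0.0003]
```

apply_moves([
  [0.08,0,0,0,0,0,-1],
  [0.16,0,0,0,0,0,-1],
  [0.24,0,0,0,0,0,-1],
  [0.3,0,0,0,0,0,-1],
  [0.35,0,0,0,0,0,-1],
  [0.38,0,0,0,0,0,-1],
  [0.38,0,0,0,0,0,-1],
])

```text
time: 9.4
ee_pos: [0.4693, -0.1094, 0.0288]
tool_rot: [-0.0, 0.655, 0.755, -0.0]
ft_force: [-1.1, 0.8, -0.9]
finger_gap: 0.0211
finger_force: 22.1
```

apply_moves([
  [0.01,0,0,0,0,0,-1],
  [0.02,0,0,0,0,0,-1],
  [0.03,0,0,0,0,0,-1],
  [0.03,0,0,0,0,0,-1],
])

```text
time: 9.8
ee_pos: [0.469, -0.1069, 0.0288]
tool_rot: [0.0, 0.656, 0.755, 0.0]
ft_force: [0.2, 0.7, -1.9]
finger_gap: 0.0214
finger_force: 22.0
```

apply_moves([
  [0.01,0,0,0,0,0,-1],
  [0.02,0,0,0,0,0,-1],
  [0.02,0,0,0,0,0,-1],
])

```text
time: 10.1
ee_pos: [0.4686, -0.1048, 0.0288]
tool_rot: [-0.0, 0.656, 0.755, -0.0]
ft_force: [0.6, 0.4, -0.9]
finger_gap: 0.0218
finger_force: 22.0
```

apply_moves([
  [0.01,0,0,0,0,0,-1],
  [0.02,0,0,0,0,0,-1],
  [0.02,0,0,0,0,0,-1],
])

```text
time: 10.4
ee_pos: [0.4683, -0.1028, 0.0288]
tool_rot: [-0.0, 0.656, 0.755, -0.0]
ft_force: [0.3, 1.6, -1.2]
finger_gap: 0.0207
finger_force: 22.0
```

apply_moves([
  [0.005,0,0,0,0,0,-1],
  [0.01,0,0,0,0,0,-1],
  [0.01,0,0,0,0,0,-1],
])

```text
time: 10.7
ee_pos: [0.4683, -0.1019, 0.0288]
tool_rot: [0.0, 0.656, 0.755, 0.0]
ft_force: [1.5, 0.7, -0.9]
finger_gap: 0.0213
finger_force: 22.0
```

apply_moves([
  [0.005,0,0,0,0,0,-1],
  [0.005,0,0,0,0,0,-1],
])

```text
time: 10.9
ee_pos: [0.4682, -0.1014, 0.0288]
tool_rot: [-0.0, 0.656, 0.755, -0.0]
ft_force: [1.1, 0.1, -1.7]
finger_gap: 0.021
finger_force: 22.0
```

apply_moves([
  [0.005,0,0,0,0,0,-1],
  [0.005,0,0,0,0,0,-1],
])

```text
time: 11.1
ee_pos: [0.4681, -0.101, 0.0288]
tool_rot: [0.0, 0.656, 0.755, 0.0]
ft_force: [0.3, 0.3, -3.0]
finger_gap: 0.0216
finger_force: 21.9
```

apply_moves([
  [0.005,0,0,0,0,0,-1],
  [0.01,0,0,0,0,0,-1],
  [0.01,0,0,0,0,0,-1],
])

```text
time: 11.4
ee_pos: [0.4681, -0.1, 0.0288]
tool_rot: [0.0, 0.656, 0.755, 0.0]
ft_force: [0.9, -0.5, -3.2]
finger_gap: 0.0211
finger_force: 21.8
```

apply_moves([
  [0.005,0,0,0,0,0,-1],
  [0.005,0,0,0,0,0,-1],
])

```text
time: 11.6
ee_pos: [0.468, -0.0995, 0.0288]
tool_rot: [0.0, 0.656, 0.755, 0.0]
ft_force: [0.9, -0.5, -2.6]
finger_gap: 0.0218
finger_force: 21.8
```

apply_moves([
  [0.005,0,0,0,0,0,-1],
  [0.005,0,0,0,0,0,-1],
])

```text
time: 11.8
ee_pos: [0.468, -0.099, 0.0288]
tool_rot: [0.0, 0.656, 0.755, 0.0]
ft_force: [2.5, -1.7, -3.2]
finger_gap: 0.0212
finger_force: 21.8
```

apply_moves([
  [0.005,0,0,0,0,0,-1],
  [0.005,0,0,0,0,0,-1],
])

```text
time: 12.0
ee_pos: [0.4679, -0.0985, 0.0289]
tool_rot: [0.0, 0.656, 0.755, 0.0]
ft_force: [2.6, -2.0, -2.7]
finger_gap: 0.0213
finger_force: 21.9
```

```bash
python3 - <<'E'
from h import *
st=manip.state();print(st["time"],st["ee_pos"],tog(st["ee_pos"]),st["ft_force"],st["finger_gap"],st["finger_force"])
c=manip.camera("wrist"); save(c,"w3.png",(150,0,450,300),2)
E
```

```text
12.0 [ 0.46792684 -0.09851944  0.02885214] (np.float64(-12.1), np.float64(10.35)) [ 2.61202643 -1.95049068 -2.66015718] 0.021312440048628953 21.859577894210815
```

View pics/w3.png

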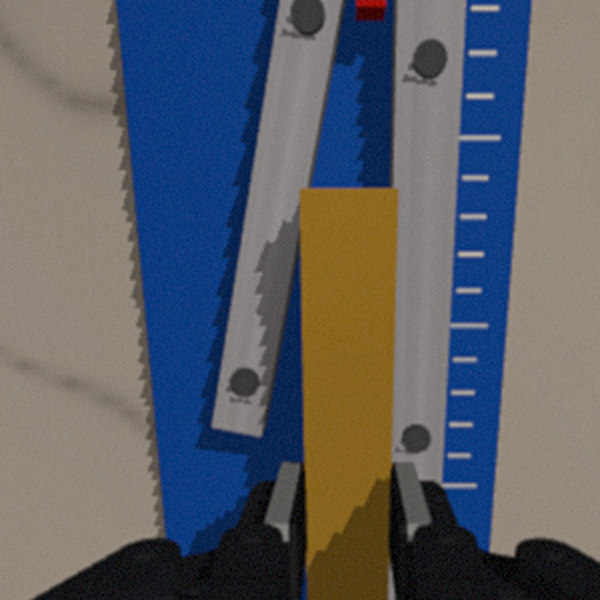

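The nose, at crop (349,188), has just met the tapered fence and the rule lies along the straight fence. I'll push a little more, watching the force.

apply_moves([
  [0.005,0,0,0,0,0,-1],
  [0.005,0,0,0,0,0,-1],
])

```text
time: 12.25
ee_pos: [0.4679, -0.0981, 0.0289]
tool_rot: [0.0, 0.656, 0.755, 0.0]
ft_force: [4.8, -1.6, -3.3]
finger_gap: 0.0212
finger_force: 21.9
```

apply_moves([
  [0.005,0,0,0,0,0,-1],
  [0.005,0,0,0,0,0,-1],
])

```text
time: 12.45
ee_pos: [0.4678, -0.0975, 0.0288]
tool_rot: [0.0, 0.656, 0.755, 0.0]
ft_force: [3.7, -2.4, -3.2]
finger_gap: 0.0213
finger_force: 21.9
```

apply_moves([
  [0.005,0,0,0,0,0,-1],
  [0.005,0,0,0,0,0,-1],
])

```text
time: 12.65
ee_pos: [0.4678, -0.0971, 0.0289]
tool_rot: [0.0, 0.656, 0.755, 0.0]
ft_force: [4.2, -2.5, -2.9]
finger_gap: 0.0215
finger_force: 21.9
```

apply_moves([
  [0,0,0,0,0,0,-0.2],
  [0,0,0,0,0,0,-0.2],
  [0,0,0,0,0,0,-0.2],
  [0,0,-0.2,0,0,0,-0.2],
  [0,0,-0.4,0,0,0,-0.2],
  [0,0,-0.4,0,0,0,-0.2],
])

```text
time: 13.25
ee_pos: [0.4684, -0.0972, 0.0705]
tool_rot: [0.001, 0.656, 0.755, 0.001]
ft_force: [-1.9, -0.1, -1.2]
finger_gap: 0.0342
finger_force: 0.0
```

apply_moves([
  [-0.4,0,0,0,0,0,-1],
  [-0.8,0,0,0,0,0,-1],
  [-1,0,0,0,0,0,-1],
  [-1,0,0,0,0,0,-1],
])

```text
time: 13.65
ee_pos: [0.482, -0.1984, 0.0683]
tool_rot: [0.0, 0.656, 0.754, 0.0]
ft_force: [-0.7, -0.1, 0.3]
finger_gap: -0.0
finger_force: 0.0
```

```bash
python3 - <<'E'
from h import *
st=manip.state();print(st["time"],st["ee_pos"],tog(st["ee_pos"]),st["ft_force"],st["finger_gap"])
plan([*g(-.127,.0115),.026],7.95)
c=manip.camera("wrist"); P=cloud(c); im=c["pixels"]; hsv=cv2.cvtColor(im,cv2.COLOR_RGB2HSV)
m=(hsv[...,0]>10)&(hsv[...,0]<30)&(hsv[...,1]>130)&(P[...,2]>.032)&(P[...,2]<.045)&(P[...,0]<.6)
q=P[m]; r=cv2.minAreaRect((q[:,:2]*1000).astype(np.float32)); b=cv2.boxPoints(r)/1000
print(r,np.median(q[:,2]),[tog(x) for x in b]); save(c,"w4.png")
E
```

```text
13.65 [ 0.48196731 -0.19836678  0.0682955 ] (np.float64(-112.94), np.float64(10.25)) [-0.67260145 -0.10729883  0.29164588] -5.5416577939107336e-06
shift [-0.14  -0.013  0.423] turn [ 0.0001  0.0001 -0.    ]
((471.0486755371094, -125.32499694824219), (21.774776458740234, 107.96327209472656), 7.78090763092041) 0.03900016231872158 [(np.float64(14.93), np.float64(21.69)), (np.float64(-93.03), np.float64(22.01)), (np.float64(-93.1), np.float64(0.23)), (np.float64(14.86), np.float64(-0.08))]
```

View pics/w4.png

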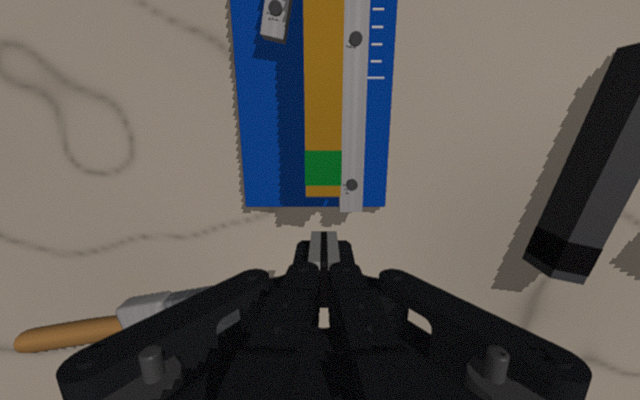

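The rule lies flush with the straight fence at (342,100). Its tail is at (323,195), and the brush is clear to the left. Lowering the closed fingers behind the tail.

apply_moves([
  [-0.09,-0.01,0,0,0,0,-1],
  [-0.09,-0.01,0.2,0,0,0,-1],
  [-0.09,-0.01,0.42,0,0,0,-1],
  [-0.09,-0.01,0.42,0,0,0,-1],
])

```text
time: 14.1
ee_pos: [0.4802, -0.2039, 0.0248]
tool_rot: [-0.002, 0.655, 0.755, -0.001]
ft_force: [0.5, -0.2, -0.1]
finger_gap: 0.0
finger_force: 0.0
```

apply_moves([
  [0.05,0,0,0,0,0,-1],
  [0.09,0,0,0,0,0,-1],
  [0.12,0,0,0,0,0,-1],
  [0.14,0,0,0,0,0,-1],
  [0.14,0,0,0,0,0,-1],
])

```text
time: 14.6
ee_pos: [0.4801, -0.191, 0.0273]
tool_rot: [0.0, 0.655, 0.755, 0.0]
ft_force: [-0.5, 0.4, 0.1]
finger_gap: -0.0001
finger_force: 0.0
```

apply_moves([
  [0.01,0,0,0,0,0,-1],
  [0.02,0,0,0,0,0,-1],
  [0.02,0,0,0,0,0,-1],
])

```text
time: 14.9
ee_pos: [0.4796, -0.1892, 0.0268]
tool_rot: [-0.0, 0.656, 0.755, -0.0]
ft_force: [0.7, -0.2, -0.3]
finger_gap: 0.0001
finger_force: 0.0
```

apply_moves([
  [0.005,0,0,0,0,0,-1],
  [0.01,0,0,0,0,0,-1],
  [0.01,0,0,0,0,0,-1],
])

```text
time: 15.2
ee_pos: [0.4801, -0.1889, 0.0269]
tool_rot: [0.001, 0.656, 0.755, 0.0]
ft_force: [1.1, -7.0, -0.3]
finger_gap: -0.0003
finger_force: 3.0
```

apply_moves([
  [0.005,0,0,0,0,0,-1],
  [0.01,0,0,0,0,0,-1],
  [0.01,0,0,0,0,0,-1],
])

```text
time: 15.5
ee_pos: [0.4801, -0.1884, 0.027]
tool_rot: [0.001, 0.656, 0.755, 0.0]
ft_force: [0.2, -12.9, 0.6]
finger_gap: -0.0
finger_force: 5.6
```

apply_moves([
  [0.005,0,0,0,0,0,-1],
  [0.005,0,0,0,0,0,-1],
])

```text
time: 15.7
ee_pos: [0.4802, -0.1881, 0.0271]
tool_rot: [0.001, 0.655, 0.755, -0.0]
ft_force: [-1.4, -14.4, 0.1]
finger_gap: -0.0005
finger_force: 7.1
```

apply_moves([
  [0.003,0,0,0,0,0,-1],
  [0.003,0,0,0,0,0,-1],
])

```text
time: 15.9
ee_pos: [0.4801, -0.188, 0.0271]
tool_rot: [0.001, 0.656, 0.755, -0.0]
ft_force: [-2.6, -16.7, 0.3]
finger_gap: -0.0002
finger_force: 8.2
```

The rule is wedged with about 17 N. Backing off and lifting to check.

apply_moves([
  [-0.05,0,0,0,0,0,-1],
  [-0.15,0,0,0,0,0,-1],
  [-0.15,0,-0.3,0,0,0,-1],
  [-0.15,0,-0.7,0,0,0,-1],
  [-0.15,0,-1,0,0,0,-1],
  [-0.15,0,-1,0,0,0,-1],
])

```text
time: 16.5
ee_pos: [0.4834, -0.2027, 0.1305]
tool_rot: [0.003, 0.656, 0.755, 0.001]
ft_force: [-0.0, -0.3, 0.3]
finger_gap: 0.0002
finger_force: 0.0
```

apply_moves([
  [0.4,0.4,-0.3,0,0,0,-1],
  [0.9,0.9,-0.7,0,0,0,-1],
  [0.9,0.9,-0.7,0,0,0,-1],
  [0.9,0.9,-0.7,0,0,0,-1],
])

```text
time: 16.9
ee_pos: [0.5618, -0.097, 0.1993]
tool_rot: [0.002, 0.655, 0.756, 0.002]
ft_force: [1.2, -0.4, -1.4]
finger_gap: -0.0001
finger_force: 0.0
```

```bash
cat > chk.py <<'E'
from h import *
import sys
st=manip.state();print(st["time"],st["ee_pos"],tog(st["ee_pos"]),st["ft_force"])
c=manip.camera("wrist"); P=cloud(c); im=c["pixels"]; hsv=cv2.cvtColor(im,cv2.COLOR_RGB2HSV); H,S=hsv[...,0],hsv[...,1]
GX=((P[...,:2]-G0)@UX)*1000;GY=((P[...,:2]-G0)@UY)*1000
base=(GX>-130)&(GX<250)&(GY>-35)&(GY<70)&(P[...,2]<.07)
m=base&(H>10)&(H<30)&(S>130)&(P[...,2]>.032)
r=cv2.minAreaRect(np.stack([GX[m],GY[m]],1).astype(np.float32)); print("rule",r,"gx",np.percentile(GX[m],[.5,99.5]))
for a in range(-90,70,40):
    k=m&(GX>a)&(GX<a+40); print(a,np.median(P[...,2][k]).round(4) if k.sum() else None)
m=base&((H<8)|(H>172))&(S>150)
t=m&(P[...,2]<.028); k=m&(P[...,2]>.045)
print("tongue gx min",np.percentile(GX[t],1),"knob",GX[k].min(),GX[k].max(),GY[k].min(),GY[k].max()) if k.any() else print("noknob",t.any() and np.percentile(GX[t],1))
save(c,sys.argv[1])
E
python3 chk.py w5.png; python3 -c "
from h import *
plan([*g(.236,.006),.15],7.95)"
```

```text
16.9 [ 0.5618321  -0.09700162  0.19930712] (np.float64(-23.59), np.float64(-82.87)) [ 1.21864249 -0.39860537 -1.40907925]
rule ((-12.435195922851562, 10.71273422241211), (22.86713409423828, 158.8789520263672), 89.80567169189453) gx [-90.89332808  65.97776396]
-90 0.0389
-50 0.0389
-10 0.0389
30 0.039
noknob 107.63814383127766
shift [ 2.61  -0.853  0.473] turn [0.0004 0.0001 0.0008]
```

View pics/w5.png

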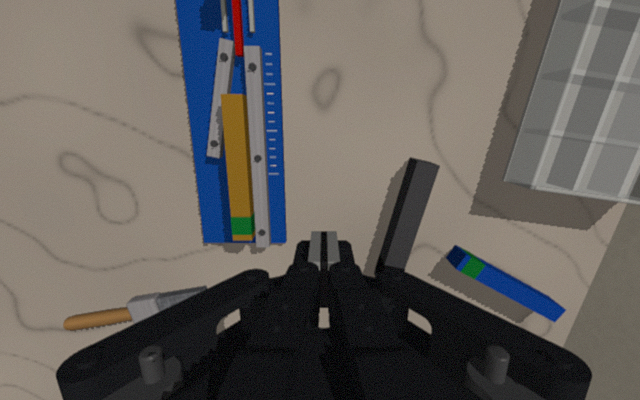

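The rule is flat and flush with its nose at gauge x ≈ 67 mm. The tongue tip at (238,55) is at gauge x ≈ 108 mm, so the rider is already slid about 22 mm. Going to look at the knob.

apply_moves([
  [0.5,-0.1,0,0,0,0.0008,-1],
  [0.9,-0.3,0,0,0,0.0008,-1],
  [0.9,-0.3,0,0,0,0.0008,-1],
  [0.9,-0.3,0,0,0,0.0008,-1],
])

```text
time: 17.35
ee_pos: [0.5144, -0.0147, 0.1962]
tool_rot: [-0.001, 0.657, 0.754, -0.0]
ft_force: [0.6, 0.9, 0.2]
finger_gap: -0.0002
finger_force: 0.0
```

```bash
python3 chk.py w6.png; python3 -c "
from h import *
plan([*g(.222,.006),.15],7.95)"
```

```text
17.35 [ 0.51439728 -0.0147126   0.1961562 ] (np.float64(64.47), np.float64(-47.27)) [0.5776893  0.86730861 0.18533442]
rule ((8.6614990234375, 10.440496444702148), (118.23529815673828, 22.232437133789062), 0.1171262264251709) gx [-48.46187031  67.58882836]
-90 0.0386
-50 0.0389
-10 0.0391
30 0.0389
tongue gx min 108.52592093535631 knob 172.12019081063062 191.71238490473038 -4.6647647654448985 14.796964003914624
shift [ 1.581 -0.544  0.463] turn [-0.0001  0.     -0.0005]
```

apply_moves([
  [0.5,-0.2,0,0,0,0,-1],
  [0.9,-0.4,0,0,0,0,-1],
  [0.9,-0.54,0,0,0,0,-1],
  [0.9,-0.54,0,0,0,0,-1],
])

```text
time: 17.8
ee_pos: [0.4484, 0.0668, 0.1965]
tool_rot: [-0.0, 0.657, 0.754, -0.001]
ft_force: [0.2, -0.9, -0.1]
finger_gap: 0.0001
finger_force: 0.0
```

apply_moves([
  [0.4,0,0,0,0,0,-1],
  [0.64,0,0.4,0,0,0,-1],
  [0.64,0,0.9,0,0,0,-1],
  [0.64,0,0.9,0,0,0,-1],
  [0.64,0,0.9,0,0,0,-1],
])

```text
time: 18.3
ee_pos: [0.4415, 0.1295, 0.1068]
tool_rot: [-0.001, 0.658, 0.753, -0.001]
ft_force: [0.8, 0.4, 0.3]
finger_gap: 0.0001
finger_force: 0.0
```

```bash
python3 -c "
from h import *
st=manip.state();print(st['time'],st['ee_pos'],tog(st['ee_pos']),st['ft_force'],st['q'])
plan([*g(.218,.0055),.034],7.95)"
```

```text
18.3 [0.44145905 0.12945226 0.10676267] (np.float64(217.34), np.float64(5.03)) [0.7651988  0.35081025 0.27643472] [ 2.19428169e-01  4.09676451e-01  2.13711891e+00 -2.14327179e-04
  5.97385701e-01  8.52023229e-02]
shift [ 0.007 -0.003  0.728] turn [-0.0004  0.0001 -0.0007]
```

apply_moves([
  [0,0,0.3,0,0,0,-1],
  [0,0,0.6,0,0,0,-1],
  [0,0,0.72,0,0,0,-1],
  [0,0,0.72,0,0,0,-1],
  [0,0,0.72,0,0,0,-1],
])

```text
time: 18.8
ee_pos: [0.4423, 0.1304, 0.0363]
tool_rot: [0.001, 0.658, 0.753, 0.001]
ft_force: [0.2, 0.6, -0.8]
finger_gap: -0.0002
finger_force: 0.0
```

apply_moves([
  [-0.04,0,0,0,0,0,-1],
  [-0.08,0,0,0,0,0,-1],
  [-0.11,0,0,0,0,0,-1],
  [-0.14,0,0,0,0,0,-1],
  [-0.17,0,0,0,0,0,-1],
  [-0.2,0,0,0,0,0,-1],
  [-0.2,0,0,0,0,0,-1],
])

```text
time: 19.5
ee_pos: [0.4438, 0.1104, 0.0348]
tool_rot: [-0.0, 0.658, 0.753, -0.0]
ft_force: [0.1, -0.2, 1.2]
finger_gap: 0.0002
finger_force: 0.0
```

apply_moves([
  [-0.03,0,0,0,0,0,-1],
  [-0.06,0,0,0,0,0,-1],
  [-0.09,0,0,0,0,0,-1],
  [-0.12,0,0,0,0,0,-1],
  [-0.15,0,0,0,0,0,-1],
  [-0.18,0,0,0,0,0,-1],
  [-0.2,0,0,0,0,0,-1],
  [-0.2,0,0,0,0,0,-1],
])

```text
time: 20.3
ee_pos: [0.4465, 0.0907, 0.0348]
tool_rot: [0.0, 0.658, 0.753, -0.0]
ft_force: [-0.1, 0.2, 0.3]
finger_gap: -0.0
finger_force: 0.0
```

```bash
python3 -c "
from h import *
st=manip.state();print(st['time'],st['ee_pos'],tog(st['ee_pos']),st['ft_force'])
c=manip.camera('top');P=cloud(c);hsv=cv2.cvtColor(c['pixels'],cv2.COLOR_RGB2HSV);H,S=hsv[...,0],hsv[...,1]
GX=((P[...,:2]-G0)@UX)*1000;GY=((P[...,:2]-G0)@UY)*1000
b=(GX>-130)&(GX<250)&(GY>-35)&(GY<70)
m=b&((H<8)|(H>172))&(S>130)&(P[...,2]<.03);n=b&(H>10)&(H<30)&(S>110)&(P[...,2]>.03)
print(m.sum(),n.sum(),np.percentile(GX[m],[0,2,50]),np.percentile(GX[n],[2,98,100]))"
```

```text
20.3 [0.44653981 0.09065845 0.03479688] (np.float64(178.21), np.float64(5.37)) [-0.07776115  0.22680911  0.32095852]
9 373 [85.91430264 85.96903435 88.97904102] [-86.23331756  66.37648791 229.80598993]
```

apply_moves([
  [-0.02,0,0,0,0,0,-1],
  [-0.04,0,0,0,0,0,-1],
  [-0.06,0,0,0,0,0,-1],
  [-0.08,0,0,0,0,0,-1],
  [-0.1,0,0,0,0,0,-1],
  [-0.12,0,0,0,0,0,-1],
  [-0.12,0,0,0,0,0,-1],
])

```text
time: 21.05
ee_pos: [0.4482, 0.0788, 0.0348]
tool_rot: [0.0, 0.658, 0.753, 0.0]
ft_force: [0.8, 0.2, 0.1]
finger_gap: -0.0002
finger_force: 0.0
```

apply_moves([
  [-0.005,0,0,0,0,0,-1],
  [-0.01,0,0,0,0,0,-1],
])

```text
time: 21.25
ee_pos: [0.4483, 0.0781, 0.0348]
tool_rot: [-0.0, 0.657, 0.753, 0.0]
ft_force: [0.2, 2.1, -0.5]
finger_gap: -0.0005
finger_force: 0.8
```

apply_moves([
  [-0.005,0,0,0,0,0,-1],
  [-0.01,0,0,0,0,0,-1],
])

```text
time: 21.45
ee_pos: [0.4484, 0.0771, 0.0348]
tool_rot: [0.0, 0.657, 0.754, 0.0]
ft_force: [-0.4, 1.8, -0.5]
finger_gap: 0.0002
finger_force: 0.8
```

apply_moves([
  [-0.005,0,0,0,0,0,-1],
  [-0.005,0,0,0,0,0,-1],
])

```text
time: 21.65
ee_pos: [0.4485, 0.0767, 0.0348]
tool_rot: [-0.0, 0.658, 0.753, 0.0]
ft_force: [-0.3, 4.5, 0.3]
finger_gap: 0.0003
finger_force: 2.4
```

apply_moves([
  [-0.005,0,0,0,0,0,-1],
  [-0.005,0,0,0,0,0,-1],
])

```text
time: 21.85
ee_pos: [0.4485, 0.0763, 0.0348]
tool_rot: [-0.0, 0.658, 0.753, 0.0]
ft_force: [-1.5, 7.3, 0.1]
finger_gap: -0.0001
finger_force: 3.5
```

Force rose above the sliding level, so the tongue is in contact at 7 N. Backing off and checking.

apply_moves([
  [0.05,0,0,0,0,0,-1],
  [0.2,0,0,0,0,0,-1],
  [0.2,0,0,0,0,0,-1],
  [0.2,0,-0.5,0,0,0,-1],
  [0.2,0,-1,0,0,0,-1],
  [0.2,0,-1,0,0,0,-1],
])

```text
time: 22.45
ee_pos: [0.4487, 0.0962, 0.1396]
tool_rot: [0.002, 0.657, 0.754, 0.003]
ft_force: [0.1, -1.1, -1.8]
finger_gap: 0.0
finger_force: 0.0
```

apply_moves([
  [-0.5,0.4,-0.4,0,0,0,-1],
  [-1,0.8,-0.8,0,0,0,-1],
  [-1,0.8,-0.8,0,0,0,-1],
  [-1,0.8,-0.8,0,0,0,-1],
])

```text
time: 22.85
ee_pos: [0.544, 0.0043, 0.2181]
tool_rot: [0.003, 0.658, 0.753, 0.002]
ft_force: [0.6, 0.6, -1.0]
finger_gap: -0.0002
finger_force: 0.0
```

apply_moves([
  [-0.5,0,0,0,0,0,-1],
  [-1,0,0,0,0,0,-1],
  [-1,0,0,0,0,0,-1],
  [-1,0,0,0,0,0,-1],
])

```text
time: 23.25
ee_pos: [0.5517, -0.0926, 0.2142]
tool_rot: [-0.0, 0.658, 0.753, -0.0]
ft_force: [-0.8, 1.4, 0.8]
finger_gap: -0.0002
finger_force: 0.0
```

```bash
python3 chk.py w7.png; python3 -c "
import cv2; i=cv2.imread('pics/w7.png'); cv2.imwrite('pics/w7c.png',cv2.resize(i[0:260,120:380],None,fx=2.3,fy=2.3,interpolation=cv2.INTER_CUBIC))"
```

```text
23.25 [ 0.55167922 -0.09258847  0.2142244 ] (np.float64(-17.81), np.float64(-73.42)) [-0.83908258  1.43449941  0.81835604]
rule ((-13.008460998535156, 10.438427925109863), (22.662851333618164, 160.04632568359375), 89.97866821289062) gx [-92.01619033  66.00356836]
-90 0.0389
-50 0.039
-10 0.039
30 0.0389
tongue gx min 69.27614046780535 knob 131.69280970088428 151.40185692243898 -5.040252551193569 14.522252948302302
```

View pics/w7c.png

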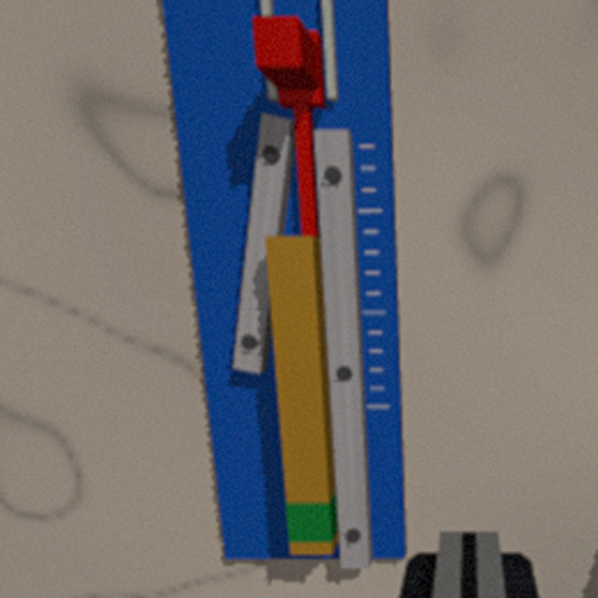

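The picture shows the tongue meeting the nose at (308,236), the rule still seated flush along the fence, and nothing being touched. Handing in.

```bash
python3 -c "
from cell import manip
print(manip.job_done())"
```

```text
the job is handed in; nothing more can be done
None
```

The job is handed in: the brass rule is wedged flat and flush along the straight fence, pushed in with about 17 N and its nose at gauge x ≈ 67 mm; the red rider's tongue rests against the nose after a 7 N touch, and the arm is clear of everything.

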